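Square a spectacles carton into the labelling stop

ROBOT

A 6-joint arm with a two-finger parallel gripper is mounted at the origin on the work surface. World frame = base frame: x ahead of the robot, y to its left, z up, the work surface at z = 0. Lengths are in m, angles in rad, forces in N, time in s.
With the tool pointing down it reaches from about 0.425 to 0.95 m from the base axis. Payload 3.5 kg.
Tool frame: the origin (TCP) lies midway between the tips of the shut fingers; the grasp point (between the pads) lies 19 mm behind it; z points along the fingers, y is the line along which they close (so a half turn about z gives the same grasp; the last joint's range is limited). The gripper opens to 85 mm and grips with 20 to 120 N. Pads are 22 mm wide; open, the fingers measure 114 mm over their backs; the gripper's body (76 mm by 85 mm) begins 54 mm behind the grasp point. The pads swing forward as they close: fully open they stand 13 mm farther back than shut.
Start: joints at [1.099, 0.286, 1.577, -0, 1.279, -0.15], TCP at [0.213, 0.64, 0.231] pointing down, gripper open.
Joint ranges: [-2.77, 2.77], [-0.9, 2.22], [0.21, 2.48], [-1.53, 4.67], [0.24, 2.81], [-2.84, 2.84]. Speed limits (rad/s): [2.79, 2.79, 3.14, 3.14, 3.14, 3.14].

INTERFACE

Orientations are given as a unit quaternion [x, y, z, w].
In Python, from plant import ctrl gives the robot as it stands.
- The arm moves only by the tool move_arm, never from a script. Its argument "plan" is a list of rows, each an object of numbers: "x", "y", "z": the shift along the tool's x, y, z in m; "yaw": the turn about the tool's z in rad; "fingers": the closure, from 0 (fully open) to 1 (shut). In form: [{"x": .., "y": .., "z": .., "yaw": .., "fingers": ..}, ...]. A call has 1 to 5 rows; each row is the pose to reach, as a shift and turn from the pose commanded when the call began, along the tool's axes at that moment; what a row does not reach only later rows make up. A row lasts 1/10 s, in which the tool goes at most 50 mm and 8.59 degrees, less where a joint would pass 70% of its speed; a pose out of reach is approached as far as the arm can. A call with a gripper value outside its range is refused whole. The fingers move at their own pace and stop on an object; "force" is the grip in N (left out, the last holds). Time passes only in rows, so rows that repeat a pose let the fingers close. It gives the time, the measured TCP pose, the force, the opening and the grip force at its end, in the units of the state.
- ctrl.get_state(): the state, without advancing time (a new reading comes with each control period).
- ctrl.read_camera(name): name is "scene" or "side" or "wrist"; returns the picture (480x640x3 uint8, red, green, blue); there is no depth.
- ctrl.camera_model(name): a dict with "intrinsics" (3x3 intrinsics, pixels), "cam_to_world" (4x4, takes a point from camera to world coordinates); the wrist camera has in their place "tool_from_camera" (4x4, takes a point from camera to tool coordinates, whose origin is the TCP and whose axes are the flange's). Camera axes: x right, y up, looking along -z (the intrinsics and any distortion apply to the point x, -y, -z); pixel columns grow to the right and rows downward; lengths in m; the calibration is good to about 2 mm. A picture is of the moment at which its call begins: read the wrist's pose just before it. camera_model takes no time and is no camera call.
- ctrl.sign_off(): hands the job in; it is judged then, once.
The state is a dict: "time": time; "qpos": joint angles; "dq": joint speeds; "joint_efforts": joint torques, N m; "eef_pos": TCP position; "tcp_rot": TCP orientation; "contact_force": force on the tool from outside, world axes, zero at the start; "wrist_torque": the same for the moment, N m; "opening": opening from 0.0 (shut) to 1.0 (fully open); "finger_force": force on a finger pad.
Only numpy, scipy, OpenCV 4.12 (cv2) and the standard library are available. Lean on these libraries where they do the work, as an engineer would, in place of code of your own. Each camera call takes 0.05 s, during which the arm holds its last target. There are 200 camera calls.

TASK

Push the black carton with the orange band along the table into the corner of the blue labelling stop, until its long side lies flush along the long rail and its left end is against the short end stop. Only push it with the fingers: it must stay flat on the table, never lifted or tipped. Leave the carton with the white band and all the other things on the table where they are, and finish with the hand clear.

Things in the scene. Friction and masses are not known exactly. Their poses are not given: they have to be found in the camera images.
- carton: The carton to push: a closed black box with an orange band round its middle, 60 mm (its x) by 150 mm (its y) by 42 mm high, about 0.25 kg. Origin: centre of its underside; z up. It starts on the open table between robot and long rail, within 20 degrees of parallel to the rail; it and the other carton may have swapped places, about 0.23 m apart along y.
- fence: Blue L-shaped stop fixed to the table, bars 20 mm thick, 30 mm high, turned up to 7 degrees. Origin: on the table at the inside corner. The long rail's face is the plane x = 0, running from the corner 600 mm towards -y (robot's right), bar on the +x side. The end stop's face is the plane y = 0, running 90 mm towards -x (to the robot), bar on the +y side.
- home (a point): Centre of the flat yellow patch on the table in the stop's inside corner, at x = -30, y = -75 mm of fence; same axes. A carton fully home has its origin here and its long side along y.
- other_carton: A like carton with a white band, 60 x 150 x 42 mm, origin at the centre of its underside: leave it alone.
- spectacles_a: Folded black spectacles, 145 mm along their y, 45 mm along x, 40 mm high, standing on the table to the left, origin under their middle: leave them.
- spectacles_b: Folded red-framed spectacles, same size, beyond the long rail, origin under their middle: leave them.
- spray: White lens-spray bottle with a blue label, 44 mm across, 130 mm high, on the right, origin at the centre of its underside: leave it.
- case: Hard red spectacles case, 62 x 155 x 30 mm, on the right, origin at the centre of its underside: leave it.
- screwdriver: Screwdriver with a yellow handle, 140 mm long, lying at the right near the robot: leave it.
- pot: Grey open pot, 72 mm across, 85 mm high, on the left, origin at the centre of its underside: leave it.
Mind the look-alikes: they are no part of the job. What is shaped like the carton but turquoise is not meant.

How it is judged:
At the end, for the whole second after the job is handed in: The orange-banded carton lies at rest flat on the table in the corner of the stop: its centre within 5 mm of fully home both towards the rail and towards the end stop, its long side within 0.05 rad of the rail (x of carton in the frame of fence between -0.035 and -0.026 m and y of carton in the frame of fence between -0.08 and -0.071 m and angle between the y axis of carton and the y axis of fence, either way round below 0.05 rad and angle between carton's own z axis and vertical below 0.04 rad and height (world z) of carton below 0.004 m and linear speed of carton below 0.01 m/s); the robot touches nothing.
It fails at once if the carton is lifted off the table by more than 8 mm (height (world z) of carton above 0.008 m).
It fails at once if the carton is tipped by more than 0.15 rad (angle between carton's own z axis and vertical above 0.15 rad).
It fails at once if the white-banded carton moved by more than 15 mm (distance of other_carton from where it was at the start of the episode above 0.015 m).
It fails at once if another thing on the table moved by more than 15 mm (distance of any of spectacles_a, spectacles_b, spray, case, screwdriver, pot from where it was at the start of the episode above 0.015 m).
It also fails if it takes over 58 s, if anything falls off the work surface, if the arm or the gripper's body presses on something with over 40 N, if the wrist force passes 120 N, or if a joint passes its speed limit or range.

## Working session

There is one attempt and no reset: what is moved stays moved. The work goes in short steps, Python scripts to look and compute and a tool call to move; the robot and the scene stay as the last step left them, time stands still between calls to the robot, and variables do not carry over. Pictures are saved under pics/ and viewed, at most 10 in all, crops included, and the job is handed in when it is done.

Besides the shell and the picture viewer there is one more tool, called after "Emit:" by a JSON object that holds its "name" and its "arguments", one argument or row to a line. move_arm: Moves the arm, as the interface text tells. Its arguments: {"type":"object","properties":{"plan":{"type":"array"},"force":{"type":"number"}},"required":["plan"]}

```bash
mkdir -p pics
cat > h.py <<'E'
import numpy as np, cv2
from plant import ctrl
def ray(name,uv,z):
    m=ctrl.camera_model(name);K=np.array(m["intrinsics"]);T=np.array(m["cam_to_world"])
    d=np.linalg.inv(K)@np.array([uv[0],uv[1],1.]);d=T[:3,:3]@np.array([d[0],-d[1],-d[2]])
    o=T[:3,3];return o+d*(z-o[2])/d[2]
E
python3 - <<'E'
from h import *
for n in("scene","side"):
    im=ctrl.read_camera(n);cv2.imwrite(f"pics/{n}0.png",im[:,:,::-1])
    m=ctrl.camera_model(n);print({k:(np.round(v,3).tolist() if not isinstance(v,str) else v) for k,v in m.items()})
print(ctrl.get_state())
E
```

```text
{'intrinsics': [[465.272, 0.0, 317.534], [0.0, 465.272, 240.08], [0.0, 0.0, 1.0]], 'cam_to_world': [[-0.818, -0.423, 0.389, 1.052], [0.575, -0.613, 0.542, 0.757], [0.009, 0.667, 0.745, 1.015], [0.0, 0.0, 0.0, 1.0]]}
{'intrinsics': [[584.389, 0.0, 325.453], [0.0, 584.389, 238.232], [0.0, 0.0, 1.0]], 'cam_to_world': [[0.69, 0.389, -0.611, -0.287], [-0.724, 0.367, -0.584, -0.775], [-0.003, 0.845, 0.535, 0.77], [0.0, 0.0, 0.0, 1.0]]}
{'time': 0.1, 'qpos': array([ 1.09903749e+00,  2.87116025e-01,  1.57806353e+00, -1.33274026e-05,
        1.27860513e+00, -1.49980187e-01]), 'dq': array([-5.72311446e-04, -9.33748901e-04, -2.64231076e-03, -8.45556857e-04,
        4.26349863e-05,  6.13429079e-04]), 'joint_efforts': array([ 1.24378865e-03, -4.07298017e+01, -2.93698847e+01, -9.63128969e-05,
        3.43541622e-03, -7.43426057e-06]), 'eef_pos': array([0.21315397, 0.63981886, 0.2300417 ]), 'tcp_rot': array([ 1.60194112e-01,  9.87084923e-01, -1.04543348e-03, -3.29183358e-04]), 'contact_force': array([-0.06256721, -0.82175228, -0.36772987]), 'wrist_torque': array([0.01504185, 0.01146043, 0.05094236]), 'finger_force': 0.0, 'opening': 0.996206782315569}
```

View pics/scene0.png

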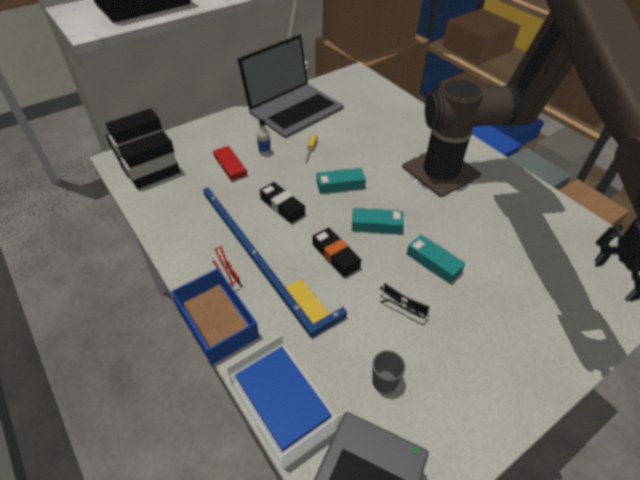

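View pics/side0.png

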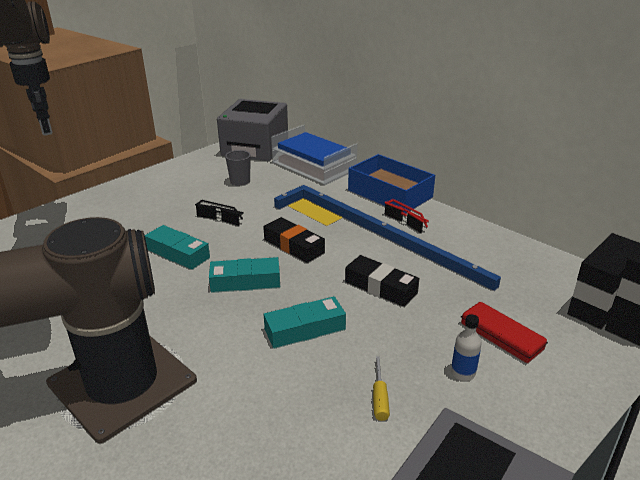

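The scene view shows the orange-banded carton at (337,251), the white-banded one at (283,202), the yellow patch at (307,300) and the fence corner near (313,330). The side view shows the orange carton at (294,239), the white one at (382,279) and the patch at (315,211).

```bash
cat >> h.py <<'E'
ROI={"scene":(305,222,370,280),"side":(258,212,330,265)}
def biggest(mask):
    c,_=cv2.findContours(mask.astype(np.uint8),cv2.RETR_EXTERNAL,cv2.CHAIN_APPROX_NONE);return max(c,key=cv2.contourArea)
def hexa(c,n=6):
    h=cv2.convexHull(c)
    return cv2.approxPolyN(h,n,ensure_convex=True).reshape(-1,2).astype(float)
def carton_mask(im,roi):
    hsv=cv2.cvtColor(im,cv2.COLOR_RGB2HSV);H,S,V=[hsv[:,:,i].astype(int) for i in range(3)]
    m=(V<75)|((H<20)&(S>130)&(V>90));r=np.zeros_like(m);x0,y0,x1,y1=roi;r[y0:y1,x0:x1]=1
    return m&r
def patch_mask(im):
    hsv=cv2.cvtColor(im,cv2.COLOR_RGB2HSV);H,S,V=[hsv[:,:,i].astype(int) for i in range(3)]
    m=(H>20)&(H<32)&(S>120)&(V>120);m[:180]=0 ;m[335:]=0;return m
def blue_mask(im):
    hsv=cv2.cvtColor(im,cv2.COLOR_RGB2HSV);H,S,V=[hsv[:,:,i].astype(int) for i in range(3)]
    return (H>100)&(H<120)&(S>140)&(V>50)
E
python3 - <<'E'
from h import *
ims={n:ctrl.read_camera(n) for n in ROI}
vis=[]
for n,im in ims.items():
    c=hexa(biggest(carton_mask(im,ROI[n])));p=hexa(biggest(patch_mask(im)),4)
    print(n,"carton px",c.tolist());
    for q in c: print("  z0",ray(n,q,0).round(4)[:2],"z42",ray(n,q,.042).round(4)[:2])
    print(n,"patch",p.tolist(),[ray(n,q,0).round(4)[:2].tolist() for q in p])
    b=blue_mask(im);
    k,lab,st,_=cv2.connectedComponentsWithStats(b.astype(np.uint8))
    print([ (i,s.tolist()) for i,s in enumerate(st) if s[4]>150])
    x0,y0,x1,y1=(190,180,390,340) if n=="scene" else (220,150,520,320)
    v=im[:,:,::-1].copy();
    f=4 if n=="scene" else 2.6
    v=cv2.resize(v[y0:y1,x0:x1],None,fx=f,fy=f,interpolation=cv2.INTER_CUBIC)
    for q in np.vstack([c,p]): cv2.circle(v,tuple(int(a) for a in (q-[x0,y0]+.5)*f),3,(0,0,255),1)
    cv2.imwrite(f"pics/{n}1.png",v)
E
```

```text
scene carton px [[360.0, 259.0], [359.0, 269.0], [344.0, 278.0], [313.0, 245.0], [313.0, 236.0], [330.0, 227.0]]
  z0 [0.4645 0.1461] z42 [0.4888 0.1714]
  z0 [0.4892 0.1727] z42 [0.5125 0.1969]
  z0 [0.5424 0.1739] z42 [0.5636 0.198 ]
  z0 [0.5438 0.0273] z42 [0.5648 0.0575]
  z0 [ 0.5237 -0.0017] z42 [0.5455 0.0297]
  z0 [ 0.4608 -0.0028] z42 [0.4853 0.0287]
scene patch [[328.0, 314.0], [313.0, 322.0], [285.0, 287.0], [301.0, 279.0]] [[0.6462, 0.2424], [0.6913, 0.2401], [0.691, 0.1077], [0.6408, 0.1099]]
[(0, [0, 0, 640, 480, 296373]), (1, [419, 0, 12, 35, 190]), (2, [433, 0, 44, 40, 629]), (3, [422, 54, 37, 40, 578]), (4, [473, 120, 69, 35, 1335]), (7, [211, 201, 84, 108, 704]), (8, [172, 270, 86, 93, 2029]), (9, [293, 309, 52, 27, 407]), (10, [237, 348, 93, 101, 4848])]
side carton px [[324.0, 238.0], [324.0, 253.0], [306.0, 263.0], [263.0, 240.0], [264.0, 225.0], [282.0, 216.0]]
  z0 [0.5903 0.0692] z42 [0.5424 0.0231]
  z0 [0.5423 0.0232] z42 [ 0.497  -0.0203]
  z0 [0.4837 0.0247] z42 [ 0.4416 -0.0189]
  z0 [0.4809 0.1716] z42 [0.439 0.12 ]
  z0 [0.5299 0.2236] z42 [0.4853 0.1692]
  z0 [0.5926 0.2238] z42 [0.5446 0.1694]
side patch [[342.0, 217.0], [326.0, 225.0], [288.0, 205.0], [302.0, 198.0]] [[0.6968, 0.106], [0.6387, 0.1084], [0.6441, 0.2556], [0.698, 0.2564]]
[(0, [0, 0, 640, 480, 300127]), (1, [278, 133, 68, 33, 1128]), (2, [348, 154, 87, 54, 2681]), (3, [275, 185, 226, 105, 2791]), (11, [452, 349, 28, 26, 448])]
```

View pics/scene1.png

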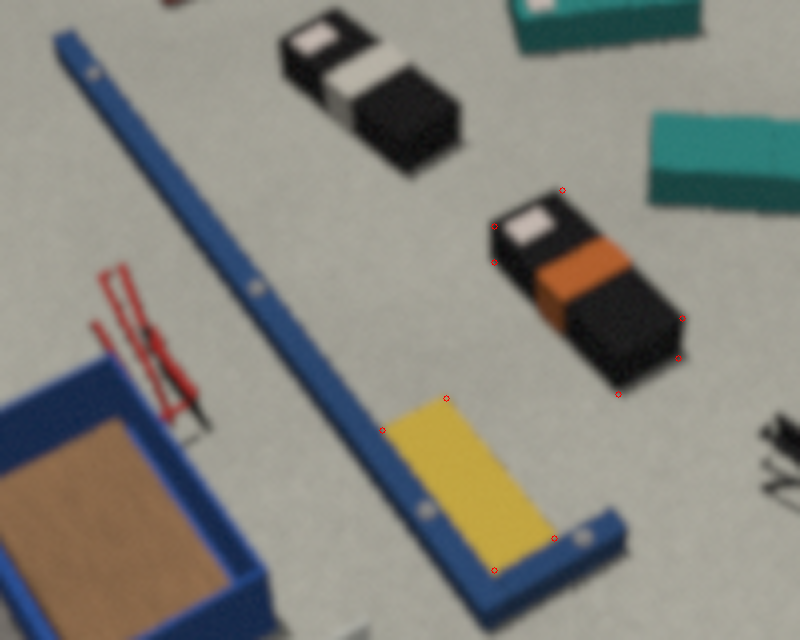

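View pics/side1.png

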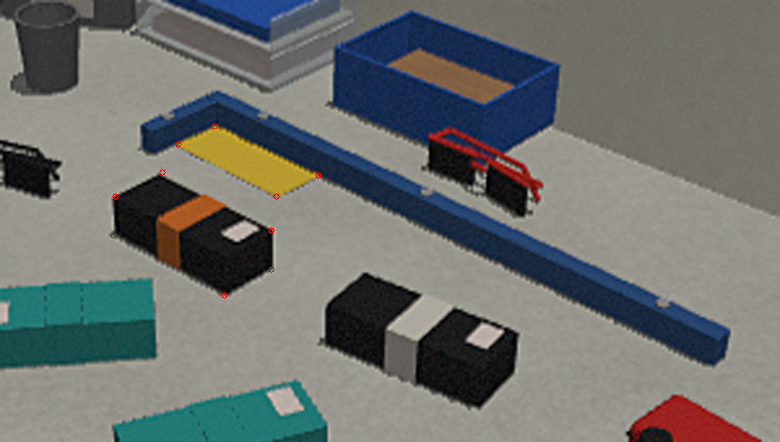

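Both views agree on the carton: footprint x 0.484–0.544, y 0.024–0.172, about parallel to the fence. The top corners cast at 42 mm coincide across the two views. Next I measure the fence faces and the nearby obstacles.

```bash
cat >> h.py <<'E'
def to_tool(p):
    """shift in current tool axes to reach world p, and world angle of tool y"""
    from scipy.spatial.transform import Rotation as R
    s=ctrl.get_state();Rm=R.from_quat(s["tcp_rot"]).as_matrix()
    return Rm.T@(np.array(p)-s["eef_pos"]),np.arctan2(Rm[1,1],Rm[0,1]),s
E
python3 - <<'E'
from h import *
im=ctrl.read_camera("side")
k,lab,st,_=cv2.connectedComponentsWithStats(blue_mask(im).astype(np.uint8))
i=lab[195:240,300:420];i=np.bincount(i[i>0]).argmax();m=lab==i
cols=np.where(m.any(0))[0];low=np.array([np.where(m[:,c])[0].max() for c in cols])+.5
def line(sel,z):
    P=np.array([ray("side",q,z)[:2] for q in zip(cols[sel],low[sel])],np.float32)
    v=cv2.fitLine(P,cv2.DIST_HUBER,0,.001,.001).ravel();r=(P-v[2:])@[-v[1],v[0]];return v,np.abs(r).max()
for a,b in((345,470),(345,400),(400,470)):
    v,r=line((cols>a)&(cols<b),0);d=v[:2]*np.sign(v[1]);print("rail",a,"x at y=.18:",v[2]+d[0]/d[1]*(.18-v[3]),"yaw",-np.arctan2(d[0],d[1]),"res",r)
v,r=line((cols>279)&(cols<297),0);print("stop",v,"y at x=.66",v[3]+v[1]/v[0]*(.66-v[2]),r)
print(cols.min(),list(zip(cols[:40].tolist(),low[:40].tolist())))
for n,R in(("side",((140,220,215,270),(200,250,285,295))),):
  hsv=cv2.cvtColor(im,cv2.COLOR_RGB2HSV);t=(hsv[:,:,0]>80)&(hsv[:,:,0]<95)&(hsv[:,:,1]>100)
  for x0,y0,x1,y1 in R:
    w=np.zeros_like(t);w[y0:y1,x0:x1]=1;c=hexa(biggest(t&w));print("turq",[ (q.tolist(),ray(n,q,0)[:2].round(3).tolist(),ray(n,q,.042)[:2].round(3).tolist()) for q in c])
d,a,s=to_tool([.450,.0985,.20]);print(d.round(3),a)
E
```

```text
rail 345 x at y=.18: 0.7028011 yaw -0.023001747 res 0.004206583
rail 345 x at y=.18: 0.7044784 yaw -0.032219965 res 0.0037264451
rail 400 x at y=.18: 0.70340276 yaw -0.02500768 res 0.0039297715
stop [0.99941397 0.03423072 0.6424744  0.26077336] y at x=.66 0.26137364 0.0017581183
275 [(275, 206.5), (276, 206.5), (277, 207.5), (278, 207.5), (279, 208.5), (280, 207.5), (281, 207.5), (282, 206.5), (283, 206.5), (284, 205.5), (285, 205.5), (286, 204.5), (287, 204.5), (288, 203.5), (289, 203.5), (290, 202.5), (291, 202.5), (292, 201.5), (293, 201.5), (294, 200.5), (295, 200.5), (296, 199.5), (297, 199.5), (298, 199.5), (299, 198.5), (300, 198.5), (301, 197.5), (302, 197.5), (303, 196.5), (304, 197.5), (305, 197.5), (306, 198.5), (307, 199.5), (308, 199.5), (309, 199.5), (310, 200.5), (311, 200.5), (312, 201.5), (313, 201.5), (314, 202.5)]
turq [([208.0, 243.0], [0.38, 0.259], [0.343, 0.202]), ([209.0, 257.0], [0.345, 0.208], [0.31, 0.154]), ([190.0, 270.0], [0.283, 0.196], [0.252, 0.143]), ([147.0, 249.0], [0.263, 0.343], [0.233, 0.282]), ([144.0, 235.0], [0.293, 0.404], [0.261, 0.34]), ([164.0, 223.0], [0.36, 0.418], [0.324, 0.353])]
turq [([280.0, 287.0], [0.38, 0.001], [0.344, -0.042]), ([210.0, 291.0], [0.267, 0.1], [0.236, 0.052]), ([208.0, 277.0], [0.295, 0.145], [0.263, 0.095]), ([210.0, 261.0], [0.336, 0.193], [0.302, 0.14]), ([247.0, 258.0], [0.403, 0.14], [0.366, 0.09]), ([278.0, 257.0], [0.456, 0.09], [0.415, 0.043])]
[-0.396 -0.439  0.031] 1.2490196635947903
```

Emit:
{"name": "move_arm", "arguments": {
  "plan": [
    {"x":-0.396,"y":-0.439,"z":0.03,"yaw":-0.297,"fingers":0},
    {"x":-0.396,"y":-0.439,"z":0.03,"yaw":-0.297,"fingers":0},
    {"x":-0.396,"y":-0.439,"z":0.03,"yaw":-0.297,"fingers":0},
    {"x":-0.396,"y":-0.439,"z":0.03,"yaw":-0.297,"fingers":0},
    {"x":-0.396,"y":-0.439,"z":0.03,"yaw":-0.297,"fingers":0}
  ]
}}

```text
time: 0.75
eef_pos: [0.3138, 0.4098, 0.2185]
tcp_rot: [0.012, 1.0, 0.0, 0.0]
contact_force: [1.1, -0.7, 0.6]
opening: 1.0
finger_force: 0.0
```

```bash
cat > t.py <<'E'
import sys
from h import *
d,a,s=to_tool([float(v) for v in sys.argv[1:4]])
print("shift",d.round(4),"toolY ang",round(a,4),"eef",s["eef_pos"].round(4),"F",s["contact_force"].round(1),"t",round(s["time"],2),"open",round(s["opening"],2))
E
python3 t.py .452 .0985 .12
python3 - <<'E'
from h import *
# white carton extents, from side view
im=ctrl.read_camera("side");hsv=cv2.cvtColor(im,cv2.COLOR_RGB2HSV)
m=hsv[:,:,2]<75;w=np.zeros_like(m);w[255:308,343:422]=1
c=biggest(cv2.morphologyEx((m&w).astype(np.uint8),cv2.MORPH_CLOSE,np.ones((15,15))))
for q in hexa(c):print(q,ray("side",q,0)[:2].round(3),ray("side",q,.042)[:2].round(3))
E
```

```text
shift [-0.1457 -0.3078  0.0985] toolY ang 1.5467 eef [0.3138 0.4098 0.2185] F [ 1.1 -0.7  0.6] t 0.75 open 1.0
[418. 277.] [ 0.617 -0.196] [ 0.567 -0.227]
[418. 292.] [ 0.572 -0.228] [ 0.525 -0.258]
[402. 308.] [ 0.505 -0.236] [ 0.462 -0.265]
[343. 281.] [ 0.491 -0.084] [ 0.448 -0.122]
[345. 266.] [ 0.537 -0.049] [ 0.492 -0.088]
[360. 254.] [ 0.598 -0.042] [ 0.549 -0.082]
```

Emit:
{"name": "move_arm", "arguments": {
  "plan": [
    {"x":-0.146,"y":-0.308,"z":0.098,"yaw":0,"fingers":0},
    {"x":-0.146,"y":-0.308,"z":0.098,"yaw":0,"fingers":0},
    {"x":-0.146,"y":-0.308,"z":0.098,"yaw":0,"fingers":0},
    {"x":-0.146,"y":-0.308,"z":0.098,"yaw":0,"fingers":0},
    {"x":-0.146,"y":-0.308,"z":0.098,"yaw":0,"fingers":0}
  ]
}}

```text
time: 1.3
eef_pos: [0.4114, 0.1903, 0.1494]
tcp_rot: [0.012, 1.0, 0.0, 0.001]
contact_force: [0.8, -0.4, -0.3]
opening: 0.998
finger_force: 0.0
```

```bash
python3 t.py .452 .0985 .10
```

```text
shift [-0.0428 -0.0908  0.0494] toolY ang 1.5463 eef [0.4114 0.1903 0.1494] F [ 0.8 -0.4 -0.3] t 1.3 open 1.0
```

Emit:
{"name": "move_arm", "arguments": {
  "plan": [
    {"x":-0.043,"y":-0.091,"z":0.049,"yaw":0,"fingers":0},
    {"x":-0.043,"y":-0.091,"z":0.049,"yaw":0,"fingers":0},
    {"x":-0.043,"y":-0.091,"z":0.049,"yaw":0,"fingers":0},
    {"x":-0.043,"y":-0.091,"z":0.049,"yaw":0,"fingers":0},
    {"x":-0.043,"y":-0.091,"z":0.049,"yaw":0,"fingers":0}
  ]
}}

```text
time: 1.8
eef_pos: [0.4517, 0.1005, 0.101]
tcp_rot: [0.012, 1.0, 0.0, 0.0]
contact_force: [-0.0, -0.3, 0.0]
opening: 1.0
finger_force: 0.0
```

```bash
python3 t.py .452 .0985 .004
```

```text
shift [-0.0003 -0.0021  0.097 ] toolY ang 1.5459 eef [0.4517 0.1005 0.101 ] F [-0.  -0.3  0. ] t 1.8 open 1.0
```

Emit:
{"name": "move_arm", "arguments": {
  "plan": [
    {"x":0,"y":-0.002,"z":0.04,"yaw":0,"fingers":0},
    {"x":0,"y":-0.002,"z":0.075,"yaw":0,"fingers":0},
    {"x":0,"y":-0.002,"z":0.099,"yaw":0,"fingers":0},
    {"x":0,"y":-0.002,"z":0.099,"yaw":0,"fingers":0},
    {"x":0,"y":-0.002,"z":0.099,"yaw":0,"fingers":0}
  ]
}}

```text
time: 2.3
eef_pos: [0.452, 0.0992, 0.0026]
tcp_rot: [0.011, 1.0, 0.0, 0.001]
contact_force: [0.3, -0.7, 0.6]
opening: 0.999
finger_force: 0.0
```

```bash
python3 t.py .482 .0985 .002; python3 -c "
from h import *
im=ctrl.read_camera('side');v=cv2.resize(im[190:310,220:420,::-1],None,fx=4,fy=4);cv2.imwrite('pics/s2.png',v)"
```

```text
shift [-0.03    0.      0.0006] toolY ang 1.5481 eef [0.452  0.0992 0.0026] F [ 0.3 -0.7  0.6] t 2.3 open 1.0
```

View pics/s2.png

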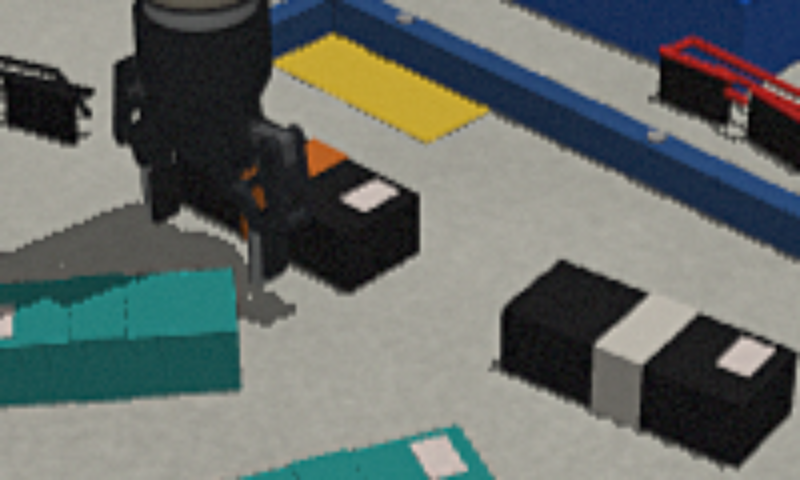

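The fingers stand behind the long side at about (160,200) and (265,270) in the crop, astride the orange band, with nothing blocking. Pushing now.

Emit:
{"name": "move_arm", "arguments": {
  "plan": [
    {"x":-0.015,"y":0,"z":0,"yaw":0,"fingers":0},
    {"x":-0.025,"y":0,"z":0,"yaw":0,"fingers":0},
    {"x":-0.035,"y":0,"z":0,"yaw":0,"fingers":0},
    {"x":-0.045,"y":0,"z":0,"yaw":0,"fingers":0},
    {"x":-0.055,"y":0,"z":0,"yaw":0,"fingers":0}
  ]
}}

```text
time: 2.85
eef_pos: [0.5073, 0.0966, 0.0019]
tcp_rot: [0.012, 1.0, 0.0, -0.0]
contact_force: [-4.0, -0.1, 2.6]
opening: 1.0
finger_force: 1.4
```

Emit:
{"name": "move_arm", "arguments": {
  "plan": [
    {"x":-0.012,"y":0,"z":0,"yaw":0,"fingers":0},
    {"x":-0.024,"y":0,"z":0,"yaw":0,"fingers":0},
    {"x":-0.036,"y":0,"z":0,"yaw":0,"fingers":0},
    {"x":-0.048,"y":0,"z":0,"yaw":0,"fingers":0},
    {"x":-0.06,"y":0,"z":0,"yaw":0,"fingers":0}
  ]
}}

```text
time: 3.35
eef_pos: [0.5677, 0.095, 0.0015]
tcp_rot: [0.012, 1.0, -0.0, -0.0]
contact_force: [-3.3, 1.2, 2.1]
opening: 0.997
finger_force: 1.5
```

```bash
cat > c.py <<'E'
from h import *
import sys
# carton hull by dark+orange, side view ROI args
import json
n=sys.argv[1];roi=tuple(map(int,sys.argv[2:6]));im=ctrl.read_camera(n)
for q in hexa(biggest(carton_mask(im,roi))):print(q,ray(n,q,0)[:2].round(4),ray(n,q,.042)[:2].round(4))
cv2.imwrite(sys.argv[6],cv2.resize(im[roi[1]-20:roi[3]+20,roi[0]-20:roi[2]+20,::-1],None,fx=5,fy=5))
E
python3 t.py .63 .0985 .002; python3 c.py scene 280 230 345 300 pics/s3.png
```

```text
shift [-0.0622  0.005  -0.0005] toolY ang 1.5459 eef [0.5677 0.095  0.0015] F [-3.3  1.2  2.1] t 3.35 open 1.0
[334. 230.] [0.4582 0.014 ] [0.4828 0.0447]
[341. 260.] [0.5109 0.1184] [0.5333 0.1449]
[332. 284.] [0.5814 0.1715] [0.6009 0.1958]
[315. 292.] [0.6342 0.167 ] [0.6515 0.1914]
[283. 252.] [6.295e-01 4.000e-04] [0.647  0.0317]
[304. 230.] [ 0.532  -0.0369] [ 0.5535 -0.0041]
```

View pics/s3.png

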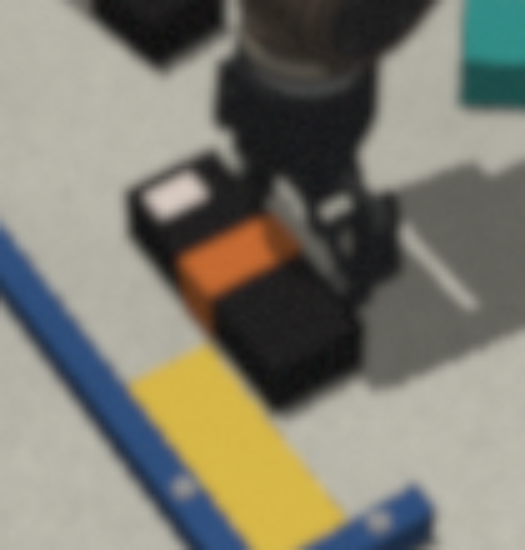

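The carton tracks well: it lies parallel to the rail with its front lower corner at about (283,412) in the crop, near x=0.635, so roughly 65 mm remain.

Emit:
{"name": "move_arm", "arguments": {
  "plan": [
    {"x":-0.011,"y":0,"z":0,"yaw":0,"fingers":0},
    {"x":-0.022,"y":0,"z":0,"yaw":0,"fingers":0},
    {"x":-0.033,"y":0,"z":0,"yaw":0,"fingers":0},
    {"x":-0.044,"y":0,"z":0,"yaw":0,"fingers":0},
    {"x":-0.054,"y":0,"z":0,"yaw":0,"fingers":0}
  ]
}}

```text
time: 3.9
eef_pos: [0.6216, 0.0937, 0.0014]
tcp_rot: [0.012, 1.0, 0.0, 0.0]
contact_force: [-0.0, 0.7, -0.5]
opening: 0.998
finger_force: 0.6
```

Emit:
{"name": "move_arm", "arguments": {
  "plan": [
    {"x":-0.003,"y":0,"z":0,"yaw":0,"fingers":0},
    {"x":-0.006,"y":0,"z":0,"yaw":0,"fingers":0},
    {"x":-0.008,"y":0,"z":0,"yaw":0,"fingers":0},
    {"x":-0.008,"y":0,"z":0,"yaw":0,"fingers":0}
  ]
}}

```text
time: 4.3
eef_pos: [0.6289, 0.0936, 0.0017]
tcp_rot: [0.012, 1.0, -0.0, 0.001]
contact_force: [-0.4, -0.8, 0.2]
opening: 0.998
finger_force: 0.3
```

Emit:
{"name": "move_arm", "arguments": {
  "plan": [
    {"x":-0.002,"y":0,"z":0,"yaw":0,"fingers":0},
    {"x":-0.004,"y":0,"z":0,"yaw":0,"fingers":0},
    {"x":-0.005,"y":0,"z":0,"yaw":0,"fingers":0},
    {"x":-0.005,"y":0,"z":0,"yaw":0,"fingers":0}
  ]
}}

```text
time: 4.7
eef_pos: [0.629, 0.0936, 0.0013]
tcp_rot: [0.011, 1.0, -0.0, -0.006]
contact_force: [-14.5, -1.7, 10.1]
opening: 1.0
finger_force: 7.3
```

The rail stops the carton (14.5 N at the fingers), so its long side is flush. I'll back off, rise and turn 90° for the end push.

Emit:
{"name": "move_arm", "arguments": {
  "plan": [
    {"x":0.02,"y":0,"z":0,"yaw":0,"fingers":0},
    {"x":0.04,"y":0,"z":-0.02,"yaw":0,"fingers":0},
    {"x":0.04,"y":0,"z":-0.07,"yaw":0,"fingers":0},
    {"x":0.04,"y":0,"z":-0.11,"yaw":0,"fingers":0},
    {"x":0.04,"y":0,"z":-0.11,"yaw":0,"fingers":0}
  ]
}}

```text
time: 5.2
eef_pos: [0.599, 0.0945, 0.1199]
tcp_rot: [0.012, 1.0, 0.0, 0.008]
contact_force: [0.8, 0.0, 0.2]
opening: 1.0
finger_force: 0.0
```

```bash
python3 t.py .660 -.035 .11;  python3 -c "
from h import *
print(ctrl.get_state()['qpos'].round(2))"; python3 c.py side 300 185 385 250 pics/s4.png
```

```text
shift [-0.064  -0.128   0.0109] toolY ang 1.5462 eef [0.599  0.0945 0.1199] F [0.8 0.  0.2] t 5.2 open 1.0
[-0.01  0.24  1.85  0.    1.04 -1.56]
[334. 198.] [0.7588 0.1921] [0.7017 0.1393]
[384. 224.] [0.7443 0.0039] [ 0.6881 -0.0386]
[384. 237.] [ 0.6955 -0.0354] [ 0.6419 -0.0757]
[348. 237.] [0.6344 0.0292] [ 0.5841 -0.0146]
[310. 218.] [0.6357 0.1631] [0.5854 0.112 ]
[295. 186.] [0.7349 0.3227] [0.6791 0.2628]
```

View pics/s4.png

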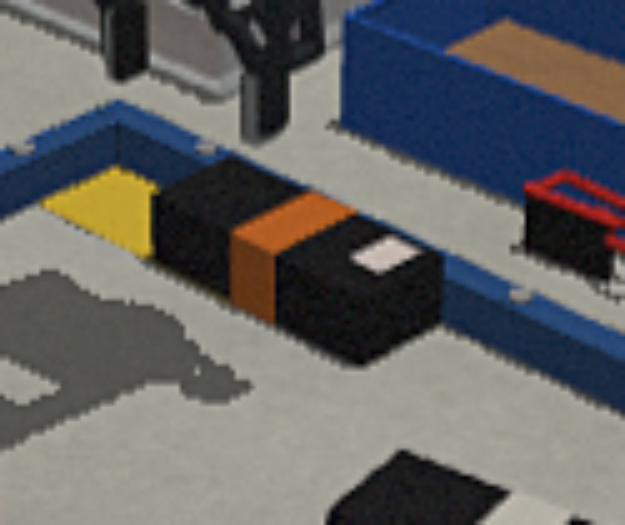

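The crop shows the carton flush along the rail; its near right corner at about (362,365) puts its right end at y≈0.02. The gap to the end stop is about 90 mm.

Emit:
{"name": "move_arm", "arguments": {
  "plan": [
    {"x":-0.064,"y":-0.128,"z":0,"yaw":0.75,"fingers":0.8},
    {"x":-0.064,"y":-0.128,"z":0,"yaw":0.75,"fingers":0.8},
    {"x":-0.064,"y":-0.128,"z":0,"yaw":0.75,"fingers":0.8},
    {"x":-0.064,"y":-0.128,"z":0,"yaw":0.75,"fingers":0.8},
    {"x":-0.064,"y":-0.128,"z":0,"yaw":0.75,"fingers":0.8}
  ]
}}

```text
time: 5.75
eef_pos: [0.6542, -0.0369, 0.1095]
tcp_rot: [0.382, 0.924, -0.0, -0.001]
contact_force: [-0.2, 0.1, -0.2]
opening: 0.205
finger_force: 0.0
```

Emit:
{"name": "move_arm", "arguments": {
  "plan": [
    {"x":0,"y":0,"z":0,"yaw":0.74,"fingers":0.8},
    {"x":0,"y":0,"z":0,"yaw":0.74,"fingers":0.8},
    {"x":0,"y":0,"z":0,"yaw":0.74,"fingers":0.8},
    {"x":0,"y":0,"z":0,"yaw":0.74,"fingers":0.8},
    {"x":0,"y":0,"z":0,"yaw":0.74,"fingers":0.8}
  ]
}}

```text
time: 6.25
eef_pos: [0.6537, -0.035, 0.1095]
tcp_rot: [0.689, 0.725, -0.001, -0.001]
contact_force: [-0.2, 1.0, -0.0]
opening: 0.198
finger_force: 0.0
```

```bash
python3 t.py .660 -.030 .01
```

```text
shift [0.0046 0.0068 0.0995] toolY ang 0.0499 eef [ 0.6537 -0.035   0.1095] F [-0.2  1.  -0. ] t 6.25 open 0.2
```

Emit:
{"name": "move_arm", "arguments": {
  "plan": [
    {"x":0.005,"y":0.006,"z":0.03,"yaw":0.075,"fingers":0.8},
    {"x":0.005,"y":0.006,"z":0.07,"yaw":0.075,"fingers":0.8},
    {"x":0.005,"y":0.006,"z":0.099,"yaw":0.075,"fingers":0.8},
    {"x":0.005,"y":0.006,"z":0.099,"yaw":0.075,"fingers":0.8}
  ]
}}

```text
time: 6.65
eef_pos: [0.6548, -0.0288, 0.0052]
tcp_rot: [0.714, 0.7, -0.004, -0.005]
contact_force: [-1.0, -1.2, -0.5]
opening: 0.202
finger_force: 0.0
```

```bash
python3 t.py .665 .1 .01
```

```text
shift [ 0.129   0.0077 -0.0046] toolY ang -0.0191 eef [ 0.6548 -0.0288  0.0052] F [-1.  -1.2 -0.5] t 6.65 open 0.2
```

Emit:
{"name": "move_arm", "arguments": {
  "plan": [
    {"x":0.015,"y":0.005,"z":-0.004,"yaw":0,"fingers":0.8},
    {"x":0.03,"y":0.006,"z":-0.004,"yaw":0,"fingers":0.8},
    {"x":0.04,"y":0.006,"z":-0.004,"yaw":0,"fingers":0.8},
    {"x":0.05,"y":0.006,"z":-0.004,"yaw":0,"fingers":0.8},
    {"x":0.06,"y":0.006,"z":-0.004,"yaw":0,"fingers":0.8}
  ]
}}

```text
time: 7.15
eef_pos: [0.6685, 0.0307, 0.0185]
tcp_rot: [0.714, 0.701, 0.001, 0.002]
contact_force: [-0.8, -2.9, 2.6]
opening: 0.2
finger_force: 1.4
```

Emit:
{"name": "move_arm", "arguments": {
  "plan": [
    {"x":0.01,"y":0,"z":0,"yaw":0,"fingers":0.8},
    {"x":0.02,"y":0,"z":0,"yaw":0,"fingers":0.8},
    {"x":0.03,"y":0,"z":0,"yaw":0,"fingers":0.8},
    {"x":0.04,"y":0,"z":0,"yaw":0,"fingers":0.8},
    {"x":0.05,"y":0,"z":0,"yaw":0,"fingers":0.8}
  ]
}}

```text
time: 7.65
eef_pos: [0.668, 0.0808, 0.0164]
tcp_rot: [0.714, 0.7, -0.0, -0.0]
contact_force: [-0.4, -2.4, 1.9]
opening: 0.197
finger_force: 1.4
```

```bash
python3 t.py .665 .1 .01;python3 c.py side 280 175 370 240 pics/s5.png
```

```text
shift [ 0.0191 -0.0034  0.0064] toolY ang -0.019 eef [0.668  0.0808 0.0164] F [-0.4 -2.4  1.9] t 7.65 open 0.2
[362. 175.] [0.9209 0.2292] [0.8549 0.1744]
[370. 230.] [0.6971 0.011 ] [ 0.6434 -0.0319]
[330. 228.] [0.635  0.0909] [0.5847 0.0437]
[280. 208.] [0.618  0.2592] [0.5687 0.2028]
[280. 200.] [0.6484 0.2922] [0.5974 0.234 ]
[328. 175.] [0.8516 0.3027] [0.7894 0.2439]
```

View pics/s5.png

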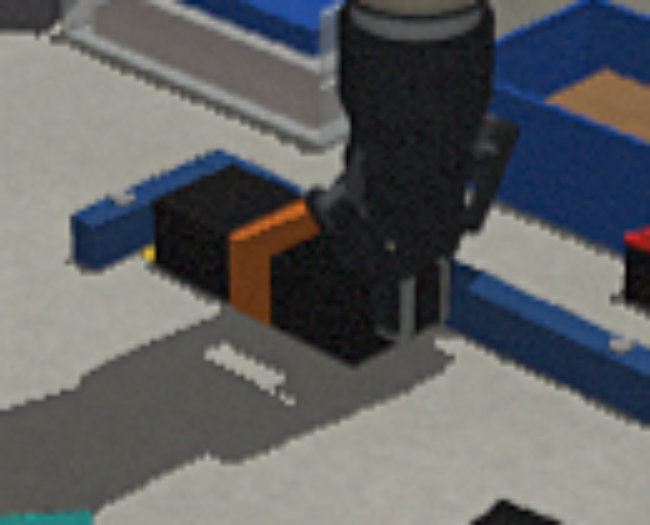

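The carton slides along the rail in line, its left end at about (155,240) in the crop, roughly 15 mm short of the stop.

Emit:
{"name": "move_arm", "arguments": {
  "plan": [
    {"x":0.005,"y":0,"z":0.004,"yaw":0,"fingers":0.8},
    {"x":0.01,"y":0,"z":0.004,"yaw":0,"fingers":0.8},
    {"x":0.013,"y":0,"z":0.004,"yaw":0,"fingers":0.8},
    {"x":0.016,"y":0,"z":0.004,"yaw":0,"fingers":0.8},
    {"x":0.016,"y":0,"z":0.004,"yaw":0,"fingers":0.8}
  ]
}}

```text
time: 8.2
eef_pos: [0.6678, 0.0963, 0.0119]
tcp_rot: [0.714, 0.7, -0.001, -0.001]
contact_force: [-1.6, -2.0, -1.0]
opening: 0.2
finger_force: 0.6
```

Emit:
{"name": "move_arm", "arguments": {
  "plan": [
    {"x":0.002,"y":0,"z":0,"yaw":0,"fingers":0.8},
    {"x":0.004,"y":0,"z":0,"yaw":0,"fingers":0.8},
    {"x":0.004,"y":0,"z":0,"yaw":0,"fingers":0.8}
  ]
}}

```text
time: 8.5
eef_pos: [0.6679, 0.0963, 0.0121]
tcp_rot: [0.713, 0.701, -0.003, 0.001]
contact_force: [-2.1, -12.5, -0.1]
opening: 0.195
finger_force: 6.0
```

The end stop holds it (12.5 N). Backing off to check.

Emit:
{"name": "move_arm", "arguments": {
  "plan": [
    {"x":-0.02,"y":0,"z":0,"yaw":0,"fingers":0.8},
    {"x":-0.05,"y":0,"z":0,"yaw":0,"fingers":0.8},
    {"x":-0.06,"y":0,"z":-0.05,"yaw":0,"fingers":0.8},
    {"x":-0.1,"y":0,"z":-0.1,"yaw":0,"fingers":0.8},
    {"x":-0.15,"y":0,"z":-0.1,"yaw":0,"fingers":0.8}
  ]
}}

```text
time: 9.0
eef_pos: [0.6696, -0.0395, 0.1174]
tcp_rot: [0.713, 0.701, 0.004, 0.004]
contact_force: [0.8, -0.9, 0.7]
opening: 0.195
finger_force: 0.0
```

```bash
python3 c.py side 260 178 334 230 pics/s6.png;python3 c.py scene 270 252 340 325 pics/s7.png; python3 t.py 0 0 0
python3 -c "
import cv2;import numpy as np
a=cv2.imread('pics/s6.png');b=cv2.imread('pics/s7.png')
h=max(a.shape[0],b.shape[0]);p=lambda i:cv2.copyMakeBorder(i,0,h-i.shape[0],0,0,0)
v=np.hstack([p(a),p(b)]);cv2.imwrite('pics/s8.png',cv2.resize(v,None,fx=.72,fy=.72))"
```

```text
[333. 199.] [0.7526 0.1902] [0.6959 0.1375]
[333. 222.] [0.662  0.1056] [0.6102 0.0576]
[325. 226.] [0.6334 0.1069] [0.5832 0.0588]
[275. 208.] [0.6088 0.2689] [0.5599 0.212 ]
[275. 199.] [0.6429 0.3065] [0.5921 0.2475]
[300. 185.] [0.7491 0.3167] [0.6926 0.2572]
[318. 289.] [0.622  0.1635] [0.6398 0.1881]
[334. 310.] [0.6264 0.2415] [0.644  0.2628]
[313. 323.] [0.693  0.2425] [0.7079 0.2638]
[284. 285.] [0.6896 0.1006] [0.7047 0.1278]
[284. 279.] [0.6788 0.0835] [0.6943 0.1114]
[301. 270.] [0.6235 0.084 ] [0.6413 0.1119]
shift [ 0.0292 -0.6704  0.1093] toolY ang -0.0247 eef [ 0.6685 -0.0455  0.1152] F [0.9 0.4 0. ] t 9.1 open 0.2
```

View pics/s8.png

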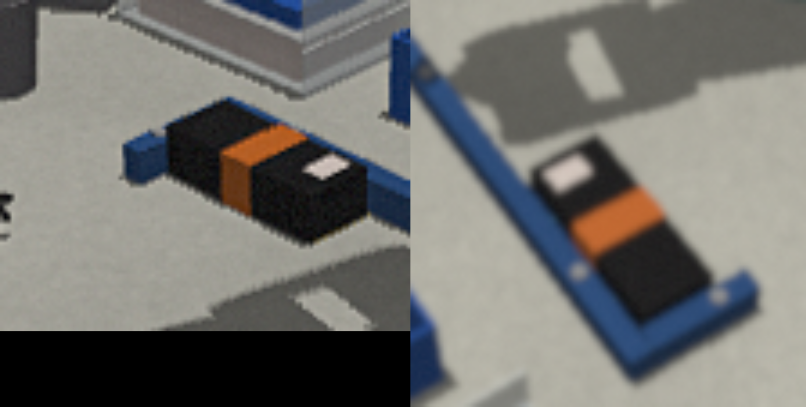

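Both views show the carton in the corner: the orange band is at (265,170) on the left and (617,225) on the right, and its left end meets the stop. I'll check the residual angle with line fits in the scene view.

Run:
```python
from h import *
im=np.mean([ctrl.read_camera("scene").astype(float) for _ in range(4)],0);n="scene"
def edge(p,q,ch,w=6):
    """sub-pixel strongest-gradient points along segment p-q"""
    p,q=np.array(p,float),np.array(q,float);d=(q-p)/np.linalg.norm(q-p);nn=np.array([-d[1],d[0]]);s=np.arange(-w,w+.1,.25);out=[]
    for t in np.linspace(.1,.9,30):
        c=p+(q-p)*t;P=(c+s[:,None]*nn).astype(np.float32)
        v=cv2.remap(ch.astype(np.float32),P[:,:1],P[:,1:],cv2.INTER_LINEAR).ravel();g=np.abs(np.gradient(cv2.GaussianBlur(v[None],(9,1),0)[0]))
        out.append(c+nn*(g*g*s).sum()/(g*g).sum())
    return np.array(out)
def fit(pts,z):
    P=np.array([ray(n,q,z)[:2] for q in pts],np.float32);v=cv2.fitLine(P,cv2.DIST_HUBER,0,.001,.001).ravel();d=v[:2]*np.sign(v[1]);return -np.arctan2(d[0],d[1]),v[2]+d[0]/d[1]*(.18-v[3]),np.abs((P-v[2:])@[-d[1],d[0]]).max()
a=fit(edge((301,270),(334,310),im[:,:,0]*.3+im[:,:,1]*.7),.042)
print("carton near top edge: yaw, x@.18, res",np.round(a,4))
# rail outer edge (far side), top z=.03, upper portion
b=blue_mask(im.astype(np.uint8));k,lab,st,_=cv2.connectedComponentsWithStats(b.astype(np.uint8))
pts=[]
for r in range(215,300):
    c=np.where(b[r,205:300])[0]
    seg=[x+205 for x in c if abs(x+205-(207+(r-190)*.755))<16]
    if seg:pts.append((min(seg),r))
print("rail outer",np.round(fit(pts,.03),4),len(pts))
```

```text
carton near top edge: yaw, x@.18, res [-0.0212  0.6398  0.0046]
rail outer [-0.0198  0.7229  0.0013] 85
```

The carton's edge yaw (-0.021) matches the rail's (-0.020), and its far side sits at the rail face within calibration. The hand is clear.

```bash
python3 -c "
from plant import ctrl
print(ctrl.sign_off())"
```

```text
the job is handed in; nothing more can be done
None
```

I pushed the orange-banded carton into the corner of the stop. It measures flush along the rail and against the end stop, the hand is clear, and I handed the job in; no verdict came back.

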